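Sweep the amber lozenges into the batten frame

TASK

Ready for leading up a fan-shaped panel, sweep the three amber glass lozenges along the steel table with the fingertips, through the open front of the three-sided wooden batten frame, until the middle of each is well inside, past the front ends of the side battens. Only push them: never lift or tip a lozenge; they must end lying flat on the table inside the frame. Leave the frosted white glass square and all the other tools and pots where they are.

Things in the scene. Friction and masses are not known exactly. Their poses are not given: they have to be found in the camera images.
- lozenge_a: Amber clear glass lozenge (flat rhombus) with upright sides, lying flat and free to slide: diagonals 54 mm (its own x axis) and 36 mm (its own y axis), 18 mm thick, about 45 g. Its origin is the centre of its underside; z is up. The three are identical.
- lozenge_b: Amber clear glass lozenge (flat rhombus) with upright sides, lying flat and free to slide: diagonals 54 mm (its own x axis) and 36 mm (its own y axis), 18 mm thick, about 45 g. Its origin is the centre of its underside; z is up. The three are identical.
- lozenge_c: Amber clear glass lozenge (flat rhombus) with upright sides, lying flat and free to slide: diagonals 54 mm (its own x axis) and 36 mm (its own y axis), 18 mm thick, about 45 g. Its origin is the centre of its underside; z is up. The three are identical.
- batten_frame: Fixed floorless frame of three pale wooden battens (18 mm wide, 22 mm high, 6 mm magnet discs on top), open towards the robot. Origin: middle of the open front, table height; x points inwards to the back batten, y left along the open front, z up. Inside width 360 mm at the open front (x = 0), narrowing evenly to 220 mm at the back batten, whose inner face is at x = 120 mm.
- frosted_square: Frosted white glass square, 40 x 40 mm, 12 mm thick, lying loose in the row among the lozenges; to be left alone. Its origin is the centre of its underside, x and y along its edges.
- nail_set: Loose horseshoe nail set lying on the table right of the work, turned dark wood handle with steel shank, 110 mm long along its x axis (handle to -x), 28 mm thick; to be left alone. Its origin is under its middle.
- nail_tub: Loose round steel tub of horseshoe nails left of the work, 64 mm across and 45 mm high, nails stick up to about 62 mm; to be left alone. Its origin is the centre of its underside.
- hammer: Loose hammer lying at the right, 240 mm long along its x axis; to be left alone.
- flux_bottle: Loose white bottle at the back left, 52 mm across, 110 mm high; to be left alone. Its origin is the centre of its underside.
There are look-alikes about, which are no part of the job. Leave any purple look-alike of the lozenge_a alone. Leave any pink look-alike of the lozenge_c alone.

How it is judged:
At the end, for the whole second after the job is handed in: Every lozenge's centre is inside the batten frame, at least 15 mm past the line of the open front and between the battens, underside within 5 mm of the table, at rest; the frosted square is within 10 mm of its start, nail set, tub, hammer and bottle within 20 mm (x of each of lozenge_a, lozenge_b, lozenge_c in the frame of batten_frame above 0.015 m and ((x of lozenge_a in the frame of batten_frame below 0.07 m and y of lozenge_a in the frame of batten_frame between -0.165 and 0.165 m) or (x of lozenge_a in the frame of batten_frame below 0.12 m and y of lozenge_a in the frame of batten_frame between -0.135 and 0.135 m)) and height (world z) of each of lozenge_a, lozenge_b, lozenge_c below 0.005 m and linear speed of each of lozenge_a, lozenge_b, lozenge_c below 0.01 m/s and ((x of lozenge_b in the frame of batten_frame below 0.07 m and y of lozenge_b in the frame of batten_frame between -0.165 and 0.165 m) or (x of lozenge_b in the frame of batten_frame below 0.12 m and y of lozenge_b in the frame of batten_frame between -0.135 and 0.135 m)) and ((x of lozenge_c in the frame of batten_frame below 0.07 m and y of lozenge_c in the frame of batten_frame between -0.165 and 0.165 m) or (x of lozenge_c in the frame of batten_frame below 0.12 m and y of lozenge_c in the frame of batten_frame between -0.135 and 0.135 m)) and not (distance of frosted_square from where it was at the start of the episode above 0.01 m) and not (distance of nail_set from where it was at the start of the episode above 0.02 m) and not (distance of nail_tub from where it was at the start of the episode above 0.02 m) and not (distance of hammer from where it was at the start of the episode above 0.02 m) and not (distance of flux_bottle from where it was at the start of the episode above 0.02 m)); the robot touches nothing.
It fails at once if lozenge a is lifted off the table (by more than 9 mm) or tipped beyond 20 degrees (height (world z) of lozenge_a above 0.009 m or angle between lozenge_a's own z axis and vertical above 0.35 rad).
It fails at once if lozenge b is lifted off the table (by more than 9 mm) or tipped beyond 20 degrees (height (world z) of lozenge_b above 0.009 m or angle between lozenge_b's own z axis and vertical above 0.35 rad).
It fails at once if lozenge c is lifted off the table (by more than 9 mm) or tipped beyond 20 degrees (height (world z) of lozenge_c above 0.009 m or angle between lozenge_c's own z axis and vertical above 0.35 rad).
It fails at once if the frosted square is moved more than 10 mm (distance of frosted_square from where it was at the start of the episode above 0.01 m).
It fails at once if another tool or pot is moved more than 20 mm (distance of any of nail_set, nail_tub, hammer, flux_bottle from where it was at the start of the episode above 0.02 m).
It also fails if it takes over 64 s, if anything falls off the work surface, if the arm or the gripper's body presses on something with over 40 N, if the wrist force passes 120 N, or if a joint passes its speed limit or range.

ROBOT

A 6-joint arm with a two-finger parallel gripper is mounted at the origin on the work surface. World frame = base frame: x ahead of the robot, y to its left, z up, the work surface at z = 0. Lengths are in m, angles in rad, forces in N, time in s.
With the tool pointing down it reaches from about 0.275 to 0.75 m from the base axis. Payload 10.2 kg.
Tool frame: the origin (TCP) lies between the finger pads; the fingertips stand 25 mm ahead of it and the grasp point (between the pads) lies 6 mm ahead of it; x points along the fingers, y is the direction in which the jaws open and shut, and the axes are right-handed (so a half turn about x gives the same grasp; the last joint's range is limited). The gripper opens to 85 mm and grips with 20 to 120 N. Pads are 22 mm wide; open, the fingers measure 114 mm over their backs; the gripper's body (76 mm by 85 mm) begins 54 mm behind the grasp point. The pads swing forward as they close: fully open they stand 13 mm farther back than shut.
Start: joints at [-1.36, 0.313, 1.498, -0, 1.331, -0.223], TCP at [0.221, -0.476, 0.234] pointing down, gripper open.
Joint ranges: [-2.94, 2.94], [-0.97, 2.17], [0.19, 2.56], [-1.23, 4.37], [0.02, 3.11], [-2.88, 2.88]. Speed limits (rad/s): [2.39, 2.39, 3.01, 3.14, 3.14, 3.14].

INTERFACE

Orientations are given as a 3x3 rotation matrix whose columns are the frame's x, y, z axes.
In Python, from rig import arm gives the robot as it stands.
- The arm moves only by the shell command python3 -m creep 'ROWS' [OPENING] [FORCE]. ROWS is JSON, a list of rows, each an object of numbers: "x", "y", "z": the shift along the tool's x, y, z normalised to -1 to 1, where 1 is 8 cm; "spin": the turn about the tool's x normalised to -1 to 1, where 1 is 2 rad. In form: [{"x": .., "y": .., "z": .., "spin": ..}, ...]. A call has 1 to 10 rows; each row is the pose to reach, as a shift and turn from the pose measured when the call began, along the tool's axes at that moment; what a row does not reach only later rows make up. A row lasts 1/12 s, in which the tool goes at most 41.7 mm and 7.16 degrees, less where a joint would pass 70% of its speed; a pose out of reach is approached as far as the arm can. A call with a number of a shift or a turn outside -1 to 1 is refused whole. A call with a gripper value outside its range is refused whole. OPENING is the finger opening in mm, from 0 to 85.4, set as the call begins (- or left out, the last holds). The fingers move at their own pace and stop on an object; FORCE is the grip in N (left out, the last holds). Time passes only in rows, so rows that repeat a pose let the fingers close. It gives the time, the measured TCP pose, the force and the opening at its end, in the units of the state.
- arm.read_state(): the state, without advancing time (a new reading comes with each control period).
- arm.camera(name): name is "scene" or "side" or "wrist"; returns the picture (420x560x3 uint8, red, green, blue); there is no depth.
- arm.camera_info(name): a dict with "K" (3x3 intrinsics, pixels), "dist" ([k1, k2, p1, p2, k3] as OpenCV has them; the pictures are not rectified), "extrinsics" (4x4, takes a point from camera to world coordinates). Camera axes: x right, y down, z forward; pixel columns grow to the right and rows downward; lengths in m; the calibration is good to about 2 mm. A picture is of the moment at which its call begins: read the wrist's pose just before it. camera_info takes no time and is no camera call; for the wrist camera it gives the pose at the moment of the call.
- arm.close_job(): hands the job in, once; it reports no verdict.
The state is a dict: "t": time; "joint_pos": joint angles; "joint_velocities": joint speeds; "effort": joint torques, N m; "ee_pos": TCP position; "tool_rot": TCP orientation; "wrist_force": force on the tool from outside, world axes, zero at the start; "moment": the same for the moment, N m; "opening": opening from 0.0 (shut) to 1.0 (fully open).
Only numpy, scipy, OpenCV 4.12 (cv2) and the standard library are available. Lean on these libraries where they do the work, as an engineer would, in place of code of your own. Each camera call takes 0.05 s, during which the arm holds its last target.

## Working session

There is one attempt and no reset: what is moved stays moved. The work goes in short steps, Python scripts to look and compute and a shell command to move; the robot and the scene stay as the last step left them, time stands still between calls to the robot, and variables do not carry over. Pictures are saved under pics/ and viewed, and the job is handed in when it is done.

```bash
ls; mkdir -p pics
cat > h.py <<'E'
import numpy as np,cv2
from rig import arm
def snap(n,f):
    im=arm.camera(n); cv2.imwrite(f'pics/{f}.png',im[:,:,::-1]); return im
def ray(n,px,z=0.018,info=None):
    i=info or arm.camera_info(n); K=np.array(i['K'],float);d=np.array(i['dist'],float);T=np.array(i['extrinsics'])
    u=cv2.undistortPoints(np.array(px,float).reshape(-1,1,2),K,d).reshape(-1,2)
    r=np.c_[u,np.ones(len(u))]@T[:3,:3].T; o=T[:3,3]
    return o+r*((z-o[2])/r[:,2])[:,None]
def proj(n,P):
    i=arm.camera_info(n);T=np.linalg.inv(np.array(i['extrinsics']))
    return cv2.projectPoints(np.array(P,float).reshape(-1,1,3),cv2.Rodrigues(T[:3,:3])[0],T[:3,3],np.array(i['K'],float),np.array(i['dist'],float))[0].reshape(-1,2)
E
python3 - <<'E'
from h import *
for n in('scene','side','wrist'): snap(n,n+'0'); print(n,np.round(arm.camera_info(n)['extrinsics'],3).tolist())
s=arm.read_state(); print(s['t'],s['ee_pos'],s['tool_rot'],s['opening'])
E
```

```text
pics
scene [[0.197, 0.735, -0.649, 1.606], [0.98, -0.139, 0.14, -0.265], [0.012, -0.664, -0.748, 1.271], [0.0, 0.0, 0.0, 1.0]]
side [[-0.981, -0.084, 0.173, 0.315], [-0.192, 0.517, -0.834, 0.833], [-0.02, -0.852, -0.524, 0.6], [0.0, 0.0, 0.0, 1.0]]
wrist [[0.419, -0.863, -0.281, 0.292], [-0.908, -0.399, -0.129, -0.443], [-0.001, 0.309, -0.951, 0.374], [0.0, 0.0, 0.0, 1.0]]
0.15 [ 0.22061624 -0.47618027  0.23355537] [[-2.59173724e-04  4.20381219e-01 -9.07347543e-01]
 [ 9.91628549e-04 -9.07347019e-01 -4.20381260e-01]
 [-9.99999475e-01 -1.00870350e-03 -1.81701512e-04]] 1.0014628181587921
```

View pics/scene0.png

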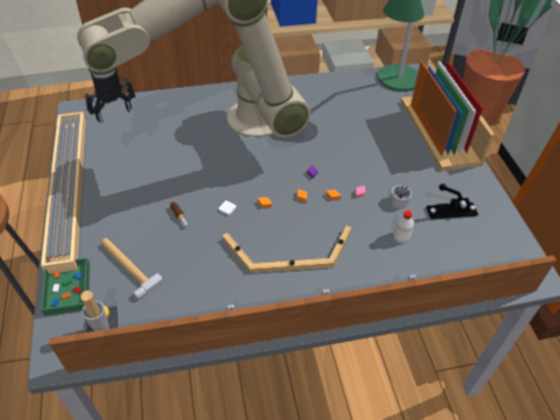

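View pics/side0.png

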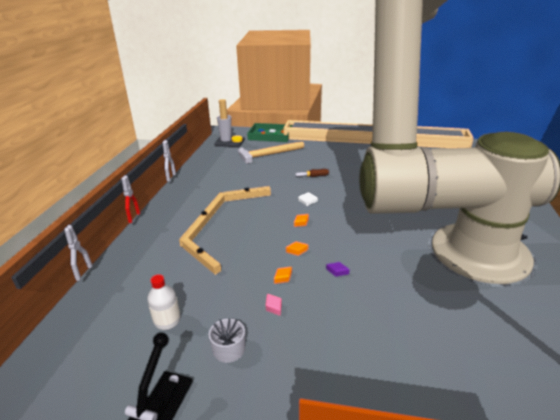

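View pics/wrist0.png

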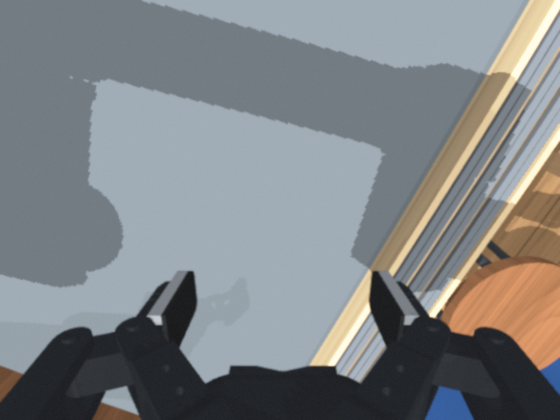

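Run:
```python
import cv2
a=cv2.imread('pics/scene0.png')[160:280,190:420]; cv2.imwrite('pics/sc.png',cv2.resize(a,None,fx=3.45,fy=3.45,interpolation=2))
a=cv2.imread('pics/side0.png')[160:340,170:370]; cv2.imwrite('pics/sd.png',cv2.resize(a,None,fx=3.3,fy=3.3,interpolation=2))
```

```text
(no output)
```

View pics/sc.png

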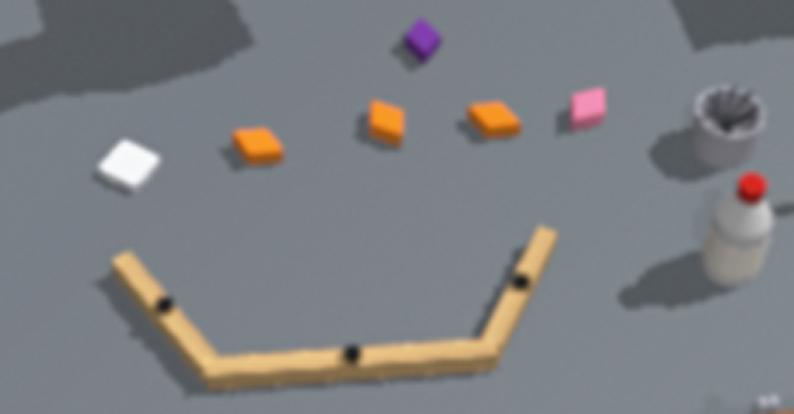

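View pics/sd.png

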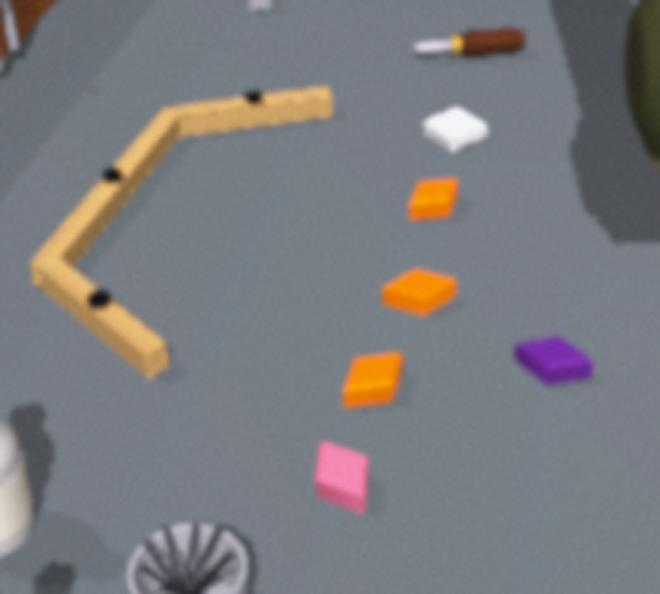

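Candidates in the scene picture are amber at (265,203), (302,196) and (333,195), purple at (312,171), pink at (361,191) and white at (228,208). The close crops confirm the three amber rhombi are the targets. Next I measure.

Run:
```python
from h import *
def cr(p): return np.array(p)/3.45+[190,160]
def cs(p): return np.array(p)/3.3+[170,160]
S={'L_R':[(258,141),.018],'L_M':[(387,120),.018],'L_L':[(494,117),.018],'white':[(131,163),.012],'pink':[(588,104),.018],'purple':[(424,38),.018],
'frR_front':[(123,256),.022],'frBR':[(208,363),.022],'frBL':[(494,345),.022],'frL_front':[(548,231),.022],'tub':[(728,106),.045]}
for k,(p,z) in S.items(): print(k,np.round(ray('scene',[cr(p)],z)[0],3))
D={'L_R':[(435,195),.018],'L_M':[(420,288),.018],'L_L':[(375,373),.018],'white':[(456,127),.012],'pink':[(342,470),.018],'purple':[(554,356),.018],
'frR_front':[(331,97),.022],'frL_front':[(156,355),.022],'tub':[(188,570),.045]}
for k,(p,z) in D.items(): print('side',k,np.round(ray('side',[cs(p)],z)[0],3))
print(np.round(ray('scene',[(174,204),(187,226)],.01),3))
```

```text
L_R [ 0.443 -0.051  0.018]
L_M [0.439 0.072 0.018]
L_L [0.454 0.171 0.018]
white [ 0.443 -0.169  0.012]
pink [0.453 0.263 0.018]
purple [0.338 0.132 0.018]
frR_front [ 0.56  -0.192  0.022]
frBR [ 0.687 -0.139  0.022]
frBL [0.713 0.099 0.022]
frL_front [0.601 0.179 0.022]
tub [0.505 0.379 0.045]
side L_R [ 0.439 -0.044  0.018]
side L_M [0.432 0.078 0.018]
side L_L [0.447 0.174 0.018]
side white [ 0.438 -0.163  0.012]
side pink [0.45  0.265 0.018]
side purple [0.332 0.137 0.018]
side frR_front [ 0.554 -0.182  0.022]
side frL_front [0.595 0.186 0.022]
side tub [0.51  0.378 0.045]
[[ 0.396 -0.335  0.01 ]
 [ 0.495 -0.303  0.01 ]]
```

```bash
python3 -m creep '[{"x":0,"y":-0.3,"z":-0.3,"spin":0.055},{"x":0,"y":-0.6,"z":-0.6,"spin":0.11},{"x":0,"y":-0.9,"z":-0.9,"spin":0.165},{"x":0,"y":-1,"z":-1,"spin":0.217},{"x":0,"y":-1,"z":-1,"spin":0.217}]' 20 20
```

```text
t: 0.57
ee_pos: [0.2604, -0.3679, 0.2339]
tool_rot: [[-0.0, -0.002, -1.0], [0.001, -1.0, 0.002], [-1.0, -0.001, 0.0]]
wrist_force: [-0.4, -0.3, 0.7]
opening: 0.295
```

```bash
M='x'; python3 -m creep '[{"x":-0.1,"y":-0.4,"z":-0.3,"spin":0},{"x":-0.2,"y":-0.8,"z":-0.5,"spin":0},{"x":-0.3,"y":-1,"z":-0.6,"spin":0}]' >/dev/null
python3 -m creep '[{"x":-0.1,"y":-0.4,"z":-0.3,"spin":0},{"x":-0.2,"y":-0.8,"z":-0.5,"spin":0},{"x":-0.3,"y":-1,"z":-0.6,"spin":0}]' >/dev/null
python3 -m creep '[{"x":-0.1,"y":-0.4,"z":-0.3,"spin":0},{"x":-0.1,"y":-0.8,"z":-0.5,"spin":0},{"x":-0.1,"y":-1,"z":-0.6,"spin":0}]' >/dev/null
python3 -m creep '[{"x":0,"y":-0.4,"z":-0.3,"spin":0},{"x":0,"y":-0.8,"z":-0.5,"spin":0},{"x":0,"y":-1,"z":-0.6,"spin":0}]' >/dev/null
python3 -m creep '[{"x":0,"y":-0.4,"z":-0.1,"spin":0},{"x":0,"y":-0.8,"z":-0.2,"spin":0},{"x":0,"y":-1,"z":-0.2,"spin":0},{"x":0,"y":-1,"z":-0.2,"spin":0},{"x":0,"y":-1,"z":-0.2,"spin":0}]'
python3 - <<'E'
from h import *
snap('wrist','w1')
E
```

```text
t: 1.98
ee_pos: [0.4709, 0.0405, 0.2916]
tool_rot: [[0.001, 0.019, -1.0], [0.003, -1.0, -0.019], [-1.0, -0.003, -0.001]]
wrist_force: [-1.2, 0.7, -0.4]
opening: 0.235
```

View pics/w1.png

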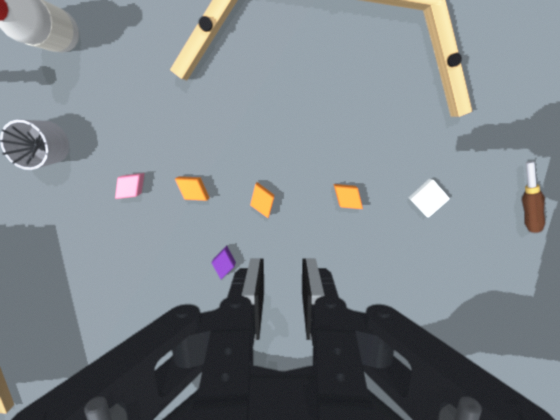

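The wrist view shows the pink (127,186), the ambers (192,189), (262,200) and (348,196), the white (430,198), the purple (223,262) and the frame ends (180,72) and (462,112). I fit rhombi by colour mask.

```bash
cat > meas.py <<'E'
from h import *
import sys
def run(name):
    im=snap('wrist',name); info=arm.camera_info('wrist')
    hsv=cv2.cvtColor(im,cv2.COLOR_RGB2HSV)
    m=cv2.inRange(hsv,(8,190,90),(22,255,255))
    n,l,st,c=cv2.connectedComponentsWithStats(m)
    for i in range(1,n):
        if 150<st[i,4]<4000:
            ys,xs=np.where(l==i); P=ray('wrist',np.c_[xs,ys],0.012,info)[:,:2]
            q=P.mean(0); w,v=np.linalg.eigh(np.cov((P-q).T)); a=v[:,1]
            print('px',np.round(c[i]),st[i,4],'xy',np.round(q,3),'long axis deg',round(np.degrees(np.arctan2(a[1],a[0]))%180,1),'diags',np.round(2*np.sqrt(6*w),3))
    return info
if __name__=='__main__':
    info=run(sys.argv[1])
E
python3 - <<'E'
from meas import *
i=run('w2')
print(np.round(ray('wrist',[(173,72),(188,77),(456,116),(471,110)],.022,i),3))
print('wh,pink',np.round(ray('wrist',[(430,197),(127,186)],.015,i),3))
im=cv2.imread('pics/w2.png')[0:240,90:480];cv2.imwrite('pics/w2c.png',cv2.resize(im,None,fx=2,fy=2,interpolation=2))
E
```

```text
[[ 0.602  0.179  0.022]
 [ 0.596  0.161  0.022]
 [ 0.556 -0.185  0.022]
 [ 0.564 -0.204  0.022]]
wh,pink [[ 0.444 -0.172  0.015]
 [ 0.454  0.261  0.015]]
```

View pics/w2c.png

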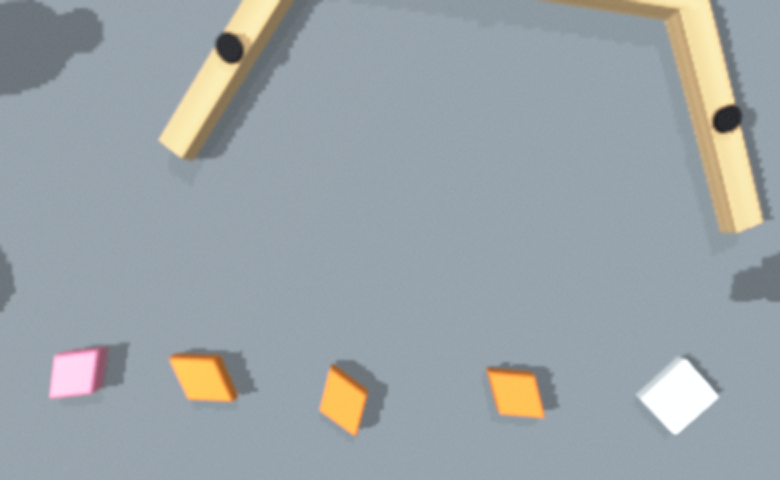

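```bash
sed -i 's/(8,190,90),(22,255,255)/(8,165,90),(19,255,255)/; s/0.012,info/0.016,info/' meas.py; python3 -c "
import cv2;a=cv2.imread('pics/w2.png');h=cv2.cvtColor(a,cv2.COLOR_BGR2HSV);print(h[200,262],h[189,192],h[40,460],h[190,200])"; python3 meas.py w3
```

```text
[ 20 168 254] [ 21 161 254] [102  31 162] [ 17 176 251]
px [195. 185.] 163 xy [0.457 0.162] long axis deg 51.7 diags [0.025 0.067]
px [347. 195.] 344 xy [ 0.445 -0.052] long axis deg 51.0 diags [0.038 0.056]
```

```bash
sed -i 's/(8,165,90),(19,255,255)/(7,135,90),(24,255,255)/' meas.py; python3 meas.py w4
```

```text
px [191. 188.] 554 xy [0.451 0.169] long axis deg 58.9 diags [0.04  0.057]
px [261. 200.] 487 xy [0.437 0.07 ] long axis deg 13.2 diags [0.037 0.055]
px [347. 196.] 511 xy [ 0.444 -0.052] long axis deg 49.8 diags [0.037 0.056]
```

```bash
python3 -m creep '[{"x":0.3,"y":0.2,"z":0.15,"spin":0.03},{"x":0.6,"y":0.4,"z":0.3,"spin":0.066},{"x":1,"y":0.57,"z":0.45,"spin":0.066},{"x":1,"y":0.57,"z":0.45,"spin":0.066}]' 0 20
python3 -m creep '[{"x":0.3,"y":0.2,"z":0.15,"spin":0},{"x":0.6,"y":0.4,"z":0.3,"spin":0},{"x":1,"y":0.5,"z":0.5,"spin":0},{"x":1,"y":0.5,"z":0.5,"spin":0},{"x":1,"y":0.5,"z":0.5,"spin":0}]'
```

```text
t: 2.52
ee_pos: [0.4316, -0.0078, 0.2068]
tool_rot: [[-0.008, -0.12, -0.993], [0.005, -0.993, 0.12], [-1.0, -0.004, 0.008]]
wrist_force: [-0.1, 0.6, -1.1]
opening: 0.002
t: 2.93
ee_pos: [0.3865, -0.0429, 0.1272]
tool_rot: [[-0.009, -0.121, -0.993], [0.006, -0.993, 0.121], [-1.0, -0.004, 0.009]]
wrist_force: [0.3, -0.5, 1.1]
opening: -0.001
```

```bash
python3 -m creep '[{"x":0.3,"y":0.07,"z":0,"spin":0},{"x":0.6,"y":0.07,"z":0,"spin":0},{"x":0.9,"y":0.07,"z":0,"spin":0},{"x":0.9,"y":0.07,"z":0,"spin":0},{"x":0.9,"y":0.07,"z":0,"spin":0}]'
python3 -m creep '[{"x":0.15,"y":0,"z":0,"spin":0},{"x":0.3,"y":0,"z":0,"spin":0},{"x":0.3,"y":0,"z":0,"spin":0}]'
python3 - <<'E'
from h import *
snap('wrist','r1'); snap('scene','r1s')
E
```

```text
t: 3.35
ee_pos: [0.3866, -0.0483, 0.0563]
tool_rot: [[-0.008, -0.121, -0.993], [0.005, -0.993, 0.121], [-1.0, -0.004, 0.008]]
wrist_force: [-0.1, -0.7, -0.1]
opening: -0.001
t: 3.6
ee_pos: [0.3874, -0.0484, 0.033]
tool_rot: [[-0.007, -0.12, -0.993], [0.005, -0.993, 0.12], [-1.0, -0.004, 0.007]]
wrist_force: [-0.7, 0.9, 0.4]
opening: -0.001
```

View pics/r1.png

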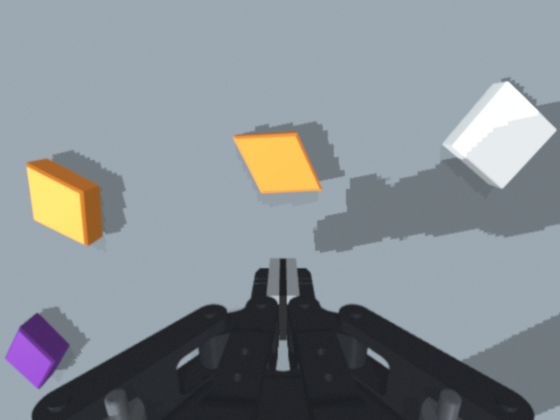

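```bash
python3 -m creep '[{"x":0.04,"y":-0.04,"z":-0.1,"spin":0},{"x":0.04,"y":-0.04,"z":-0.2,"spin":0},{"x":0.04,"y":-0.04,"z":-0.3,"spin":0},{"x":0.04,"y":-0.04,"z":-0.4,"spin":0},{"x":0.04,"y":-0.04,"z":-0.5,"spin":0},{"x":0.04,"y":-0.04,"z":-0.6,"spin":0},{"x":0.04,"y":-0.04,"z":-0.7,"spin":0},{"x":0.04,"y":-0.04,"z":-0.8,"spin":0},{"x":0.04,"y":-0.04,"z":-0.9,"spin":0},{"x":0.04,"y":-0.04,"z":-0.9,"spin":0}]'
python3 - <<'E'
from h import *
snap('wrist','r2')
E
```

```text
t: 4.53
ee_pos: [0.4609, -0.0544, 0.0303]
tool_rot: [[-0.004, -0.12, -0.993], [0.004, -0.993, 0.12], [-1.0, -0.003, 0.005]]
wrist_force: [0.3, 0.9, 0.3]
opening: 0.001
```

View pics/r2.png

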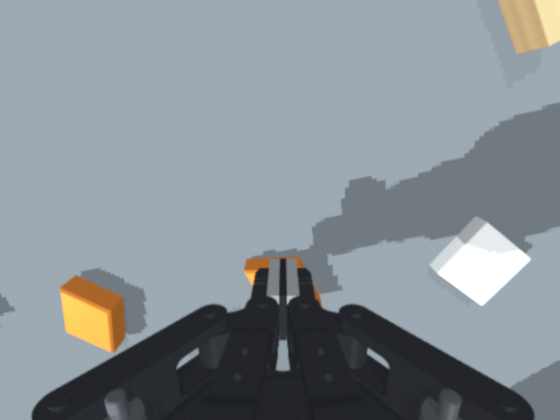

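Run:
```python
from h import *
s=arm.read_state();p=s['ee_pos'];print(p)
for d in(-.02,0,.011,.02,.03): print(d,np.round(proj('wrist',[p+np.array([d*.993,-d*.12,-.023]),p+np.array([d*.993,-d*.12,-.012])])).tolist())
snap('scene','r2s');snap('side','r2d')
a=cv2.imread('pics/r2s.png')[160:280,190:420]; cv2.imwrite('pics/sc.png',cv2.resize(a,None,fx=3.45,fy=3.45,interpolation=2))
a=cv2.imread('pics/r2d.png')[160:340,170:370]; cv2.imwrite('pics/sd.png',cv2.resize(a,None,fx=3.3,fy=3.3,interpolation=2))
```

```text
[ 0.45996076 -0.05410473  0.03009734]
-0.02 [[282.0, 285.0], [282.0, 295.0]]
0 [[282.0, 256.0], [282.0, 264.0]]
0.011 [[282.0, 238.0], [282.0, 246.0]]
0.02 [[282.0, 224.0], [282.0, 231.0]]
0.03 [[282.0, 207.0], [282.0, 213.0]]
```

View pics/sc.png

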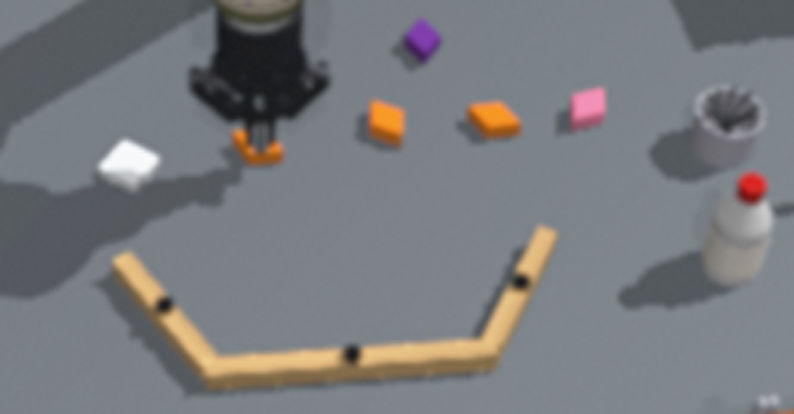

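View pics/sd.png

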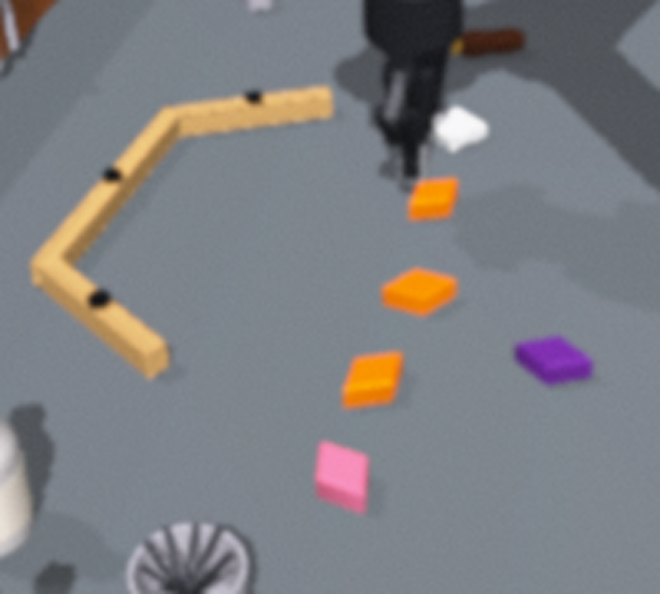

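Run:
```python
import cv2
a=cv2.imread('pics/r2s.png')[170:215,240:295]; b=cv2.imread('pics/r2d.png')[165:245,265:335]
cv2.imwrite('pics/c1.png',cv2.resize(a,None,fx=12,fy=12,interpolation=2));cv2.imwrite('pics/c2.png',cv2.resize(b,None,fx=7,fy=7,interpolation=2))
```

```text
(no output)
```

View pics/c1.png

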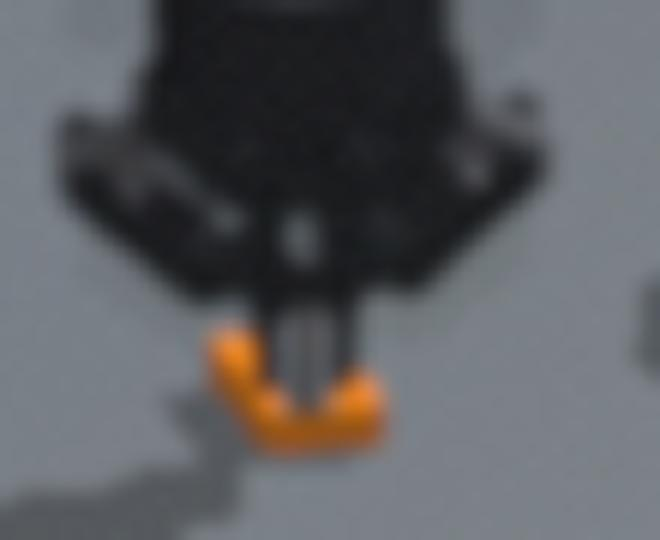

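View pics/c2.png

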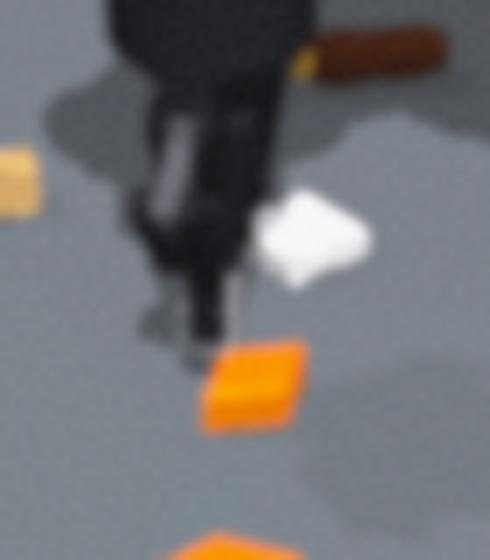

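Run:
```python
from h import *
for z in (0,.005,.01,.015,.02,.025,.03,.04): print(z,np.round(ray('scene',[(265.5,204.3)],z)[0][:2],4),np.round(ray('side',[(294.3,216.4)],z)[0][:2],4))
```

```text
0 [ 0.4417 -0.0484] [ 0.4656 -0.0814]
0.005 [ 0.4463 -0.0493] [ 0.4643 -0.0737]
0.01 [ 0.4509 -0.0501] [ 0.4631 -0.0661]
0.015 [ 0.4555 -0.051 ] [ 0.4618 -0.0585]
0.02 [ 0.46   -0.0518] [ 0.4606 -0.0509]
0.025 [ 0.4646 -0.0527] [ 0.4593 -0.0433]
0.03 [ 0.4692 -0.0535] [ 0.458  -0.0357]
0.04 [ 0.4784 -0.0552] [ 0.4555 -0.0204]
```

The fingertips triangulate to about 19 mm high, so they stand only about 11 mm ahead of the TCP and skimmed over the lozenge. I lift, back off and come in lower.

```bash
python3 -m creep '[{"x":-0.1,"y":0,"z":0,"spin":0},{"x":-0.2,"y":0,"z":0,"spin":0},{"x":-0.2,"y":0,"z":0.4,"spin":0},{"x":-0.2,"y":0,"z":0.8,"spin":0},{"x":-0.2,"y":0,"z":1,"spin":0},{"x":-0.2,"y":0,"z":1,"spin":0}]'
python3 -m creep '[{"x":0.1,"y":0,"z":0,"spin":0},{"x":0.2,"y":0,"z":0,"spin":0},{"x":0.25,"y":0,"z":0,"spin":0},{"x":0.3,"y":0,"z":0,"spin":0},{"x":0.3,"y":0,"z":0,"spin":0}]'
python3 - <<'E'
from h import *
snap('wrist','r3');snap('side','r3d')
b=cv2.imread('pics/r3d.png')[165:245,265:375]
cv2.imwrite('pics/c2.png',cv2.resize(b,None,fx=7,fy=7,interpolation=2))
E
```

```text
t: 5.18
ee_pos: [0.3771, -0.0435, 0.0471]
tool_rot: [[-0.008, -0.12, -0.993], [0.005, -0.993, 0.12], [-1.0, -0.004, 0.008]]
wrist_force: [-0.1, -0.2, 0.0]
opening: -0.002
t: 5.6
ee_pos: [0.3768, -0.0433, 0.0222]
tool_rot: [[-0.009, -0.12, -0.993], [0.006, -0.993, 0.12], [-1.0, -0.005, 0.01]]
wrist_force: [-0.5, -0.1, -0.2]
opening: -0.003
```

View pics/r3.png

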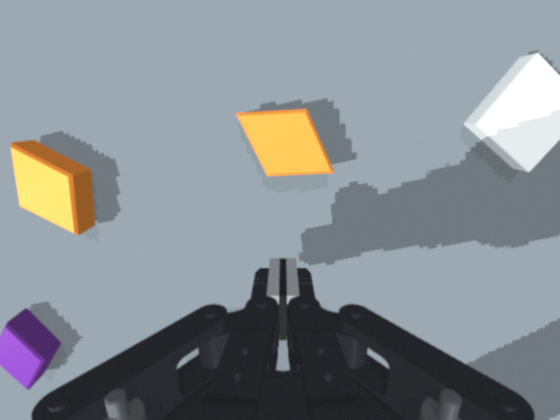

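View pics/c2.png

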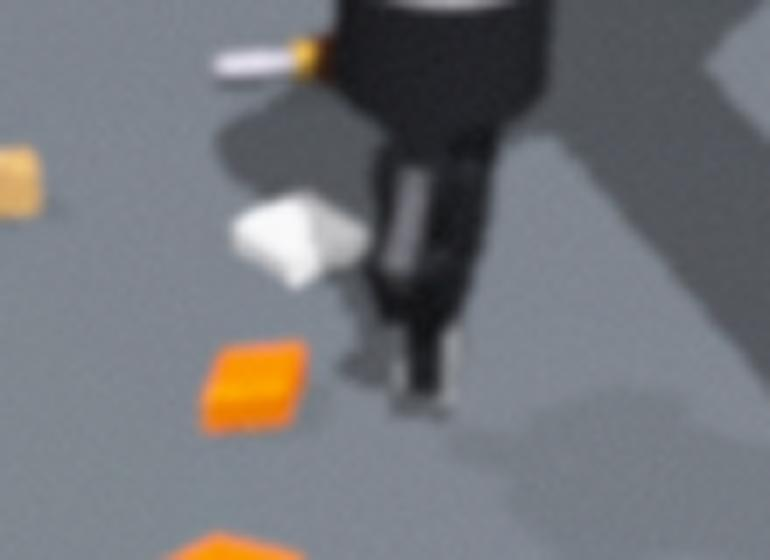

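```bash
python3 -m creep '[{"x":0.04,"y":0,"z":0,"spin":0},{"x":0.07,"y":0,"z":0,"spin":0},{"x":0.07,"y":0,"z":0,"spin":0}]'
python3 - <<'E'
from h import *
snap('side','r4d');snap('scene','r4s')
b=cv2.imread('pics/r4d.png')[165:245,265:375]
cv2.imwrite('pics/c2.png',cv2.resize(b,None,fx=7,fy=7,interpolation=2))
a=cv2.imread('pics/r4s.png')[150:215,230:295];cv2.imwrite('pics/c1.png',cv2.resize(a,None,fx=9,fy=9,interpolation=2))
E
```

```text
t: 5.95
ee_pos: [0.3768, -0.0433, 0.0169]
tool_rot: [[-0.009, -0.12, -0.993], [0.006, -0.993, 0.12], [-1.0, -0.005, 0.01]]
wrist_force: [-0.7, -0.1, -0.4]
opening: -0.001
```

View pics/c2.png

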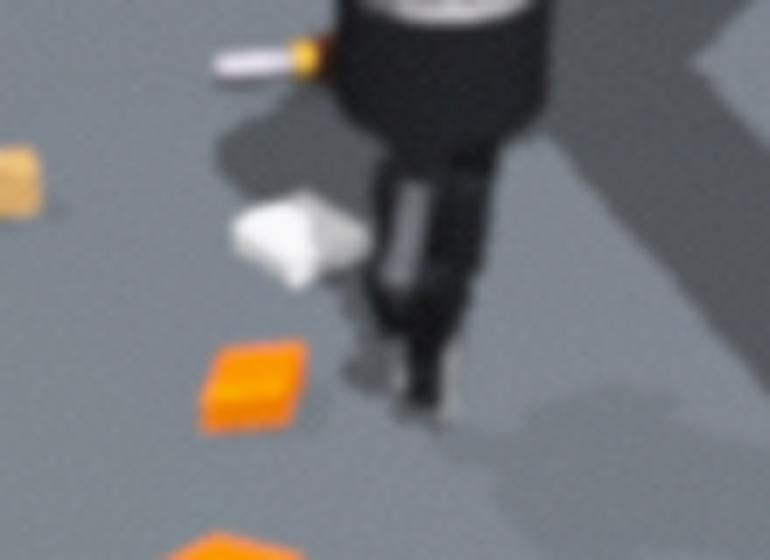

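View pics/c1.png

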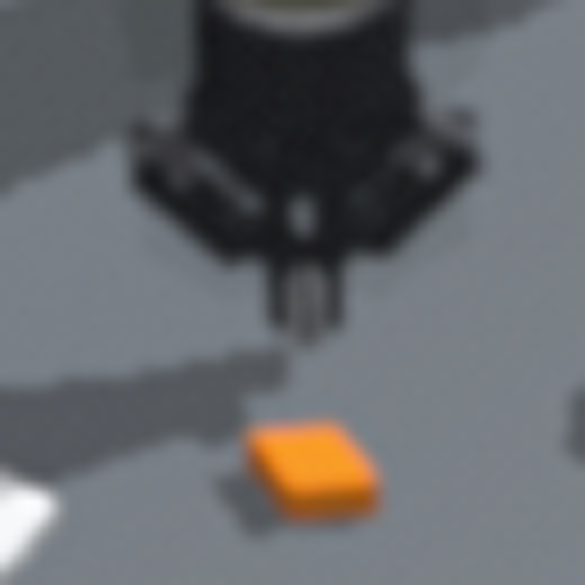

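```bash
python3 -m creep '[{"x":0,"y":0,"z":-0.2,"spin":0},{"x":0,"y":0,"z":-0.35,"spin":0},{"x":0,"y":0,"z":-0.45,"spin":0},{"x":0,"y":0,"z":-0.5,"spin":0},{"x":0,"y":0,"z":-0.55,"spin":0},{"x":0,"y":0,"z":-0.6,"spin":0},{"x":0,"y":0,"z":-0.65,"spin":0},{"x":0,"y":0,"z":-0.7,"spin":0},{"x":0,"y":0,"z":-0.75,"spin":0},{"x":0,"y":0,"z":-0.75,"spin":0}]'
python3 - <<'E'
from h import *
snap('wrist','r5')
E
```

```text
t: 6.88
ee_pos: [0.4372, -0.0508, 0.0167]
tool_rot: [[-0.008, -0.12, -0.993], [0.005, -0.993, 0.12], [-1.0, -0.004, 0.008]]
wrist_force: [-0.5, -0.1, 0.3]
opening: -0.0
```

View pics/r5.png

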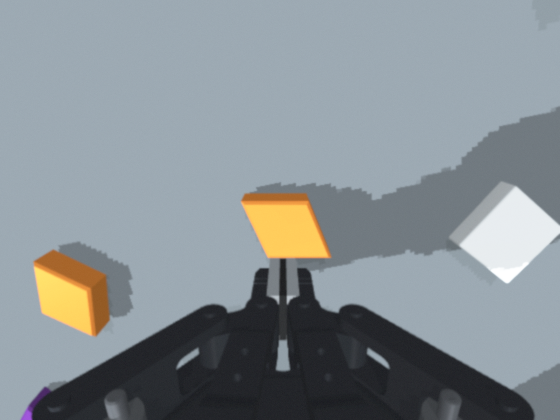

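The lozenge is now flush against the pusher, with its rear edge at row 257 and its centre near column 286. Pushing on.

```bash
python3 -m creep '[{"x":0,"y":0,"z":-0.1,"spin":0},{"x":0,"y":0,"z":-0.2,"spin":0},{"x":0,"y":0,"z":-0.3,"spin":0},{"x":0,"y":0,"z":-0.4,"spin":0},{"x":0,"y":0,"z":-0.5,"spin":0},{"x":0,"y":0,"z":-0.6,"spin":0},{"x":0,"y":0,"z":-0.7,"spin":0},{"x":0,"y":0,"z":-0.8,"spin":0},{"x":0,"y":0,"z":-0.9,"spin":0},{"x":0,"y":0,"z":-1,"spin":0}]'
python3 -m creep '[{"x":0,"y":0,"z":-0.1,"spin":0},{"x":0,"y":0,"z":-0.2,"spin":0},{"x":0,"y":0,"z":-0.3,"spin":0},{"x":0,"y":0,"z":-0.4,"spin":0},{"x":0,"y":0,"z":-0.5,"spin":0},{"x":0,"y":0,"z":-0.6,"spin":0},{"x":0,"y":0,"z":-0.7,"spin":0},{"x":0,"y":0,"z":-0.8,"spin":0},{"x":0,"y":0,"z":-0.85,"spin":0},{"x":0,"y":0,"z":-0.9,"spin":0}]'
python3 - <<'E'
from h import *
snap('wrist','r6')
E
```

```text
t: 7.77
ee_pos: [0.517, -0.0603, 0.0159]
tool_rot: [[-0.008, -0.12, -0.993], [0.005, -0.993, 0.12], [-1.0, -0.004, 0.009]]
wrist_force: [-0.9, 0.2, 0.6]
opening: 0.0
t: 8.6
ee_pos: [0.5889, -0.069, 0.0152]
tool_rot: [[-0.008, -0.12, -0.993], [0.005, -0.993, 0.12], [-1.0, -0.004, 0.009]]
wrist_force: [-1.0, 1.2, 1.0]
opening: 0.001
```

View pics/r6.png

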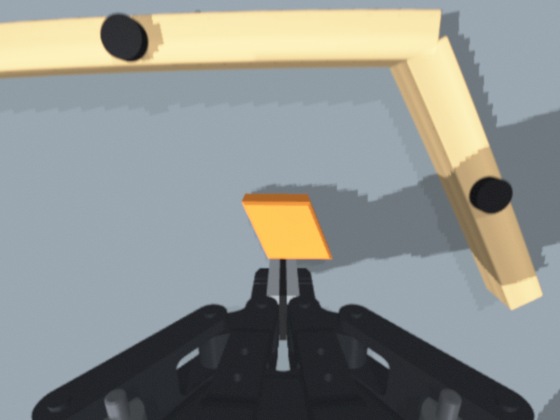

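```bash
python3 -m creep '[{"x":0,"y":0,"z":0.15,"spin":0},{"x":0,"y":0,"z":0.3,"spin":0},{"x":-0.3,"y":0,"z":0.3,"spin":0},{"x":-0.6,"y":0,"z":0.4,"spin":0},{"x":-0.8,"y":-0.2,"z":0.8,"spin":0},{"x":-0.8,"y":-0.4,"z":1,"spin":0},{"x":-0.8,"y":-0.4,"z":1,"spin":0}]' 20 20
python3 -m creep '[{"x":0,"y":-0.2,"z":0.4,"spin":0},{"x":0,"y":-0.4,"z":0.8,"spin":0},{"x":0,"y":-0.6,"z":1,"spin":0},{"x":0,"y":-0.6,"z":1,"spin":0}]'
python3 -m creep '[{"x":0,"y":-0.1,"z":0.4,"spin":-0.06},{"x":0,"y":-0.25,"z":0.8,"spin":-0.12},{"x":0,"y":-0.25,"z":0.8,"spin":-0.175},{"x":0,"y":-0.25,"z":0.8,"spin":-0.175},{"x":0,"y":-0.25,"z":0.8,"spin":-0.175}]'
```

```text
t: 9.23
ee_pos: [0.512, -0.0257, 0.0809]
tool_rot: [[-0.008, -0.119, -0.993], [0.006, -0.993, 0.119], [-1.0, -0.005, 0.009]]
wrist_force: [-0.5, 0.8, -0.3]
opening: 0.236
t: 9.57
ee_pos: [0.4356, 0.0336, 0.0816]
tool_rot: [[-0.011, -0.117, -0.993], [0.007, -0.993, 0.117], [-1.0, -0.005, 0.011]]
wrist_force: [0.4, -0.7, -0.2]
opening: 0.232
t: 9.98
ee_pos: [0.3755, 0.0605, 0.0828]
tool_rot: [[-0.009, 0.227, -0.974], [0.006, -0.974, -0.227], [-1.0, -0.008, 0.007]]
wrist_force: [0.3, -0.1, -0.5]
opening: 0.232
```

```bash
python3 -m creep '[{"x":0.2,"y":0.06,"z":0,"spin":0},{"x":0.4,"y":0.06,"z":0,"spin":0},{"x":0.6,"y":0.06,"z":0,"spin":0},{"x":0.75,"y":0.06,"z":0,"spin":0},{"x":0.8,"y":0.06,"z":0,"spin":0},{"x":0.8,"y":0.06,"z":0,"spin":0}]'
python3 - <<'E'
from h import *
snap('wrist','m1');snap('side','m1d')
b=cv2.imread('pics/m1d.png')[190:270,265:375]
cv2.imwrite('pics/c2.png',cv2.resize(b,None,fx=7,fy=7,interpolation=2))
E
```

```text
t: 10.48
ee_pos: [0.3765, 0.0558, 0.0181]
tool_rot: [[-0.01, 0.225, -0.974], [0.006, -0.974, -0.225], [-1.0, -0.009, 0.009]]
wrist_force: [-0.3, -0.4, -0.3]
opening: 0.238
```

View pics/m1.png

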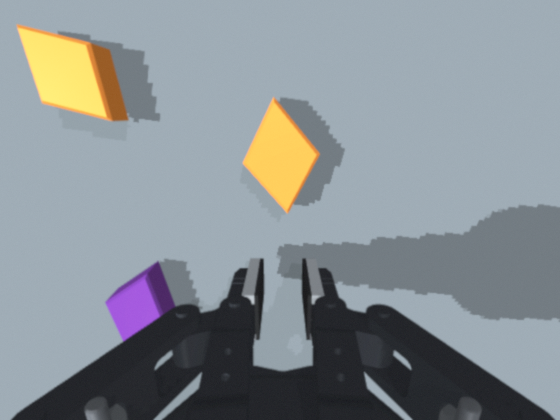

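View pics/c2.png

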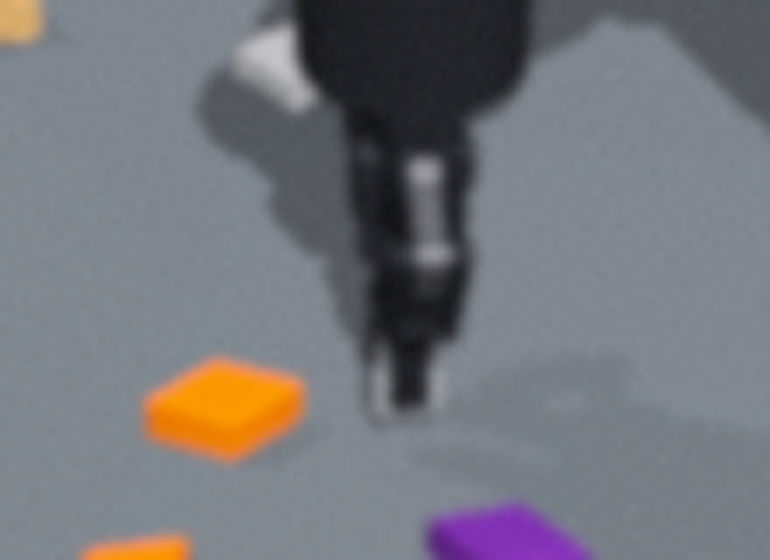

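```bash
python3 -m creep '[{"x":0.04,"y":0,"z":-0.1,"spin":0},{"x":0.04,"y":0,"z":-0.25,"spin":0},{"x":0.04,"y":0,"z":-0.35,"spin":0},{"x":0.04,"y":0,"z":-0.42,"spin":0},{"x":0.04,"y":0,"z":-0.49,"spin":0},{"x":0.04,"y":0,"z":-0.56,"spin":0},{"x":0.04,"y":0,"z":-0.63,"spin":0},{"x":0.04,"y":0,"z":-0.7,"spin":0},{"x":0.04,"y":0,"z":-0.7,"spin":0}]'
python3 - <<'E'
from h import *
snap('wrist','m2')
E
```

```text
t: 11.33
ee_pos: [0.4324, 0.0687, 0.0156]
tool_rot: [[-0.007, 0.226, -0.974], [0.006, -0.974, -0.226], [-1.0, -0.008, 0.006]]
wrist_force: [-0.9, -0.9, -0.6]
opening: 0.23
```

View pics/m2.png

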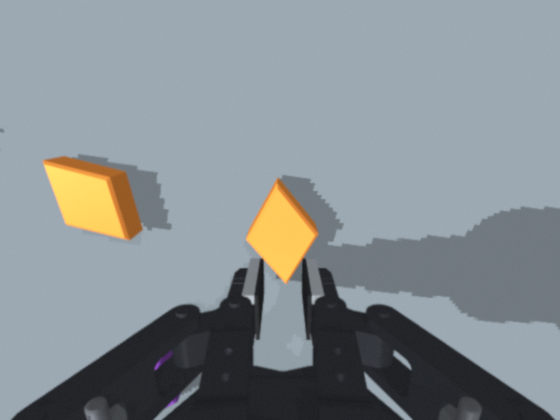

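```bash
python3 -m creep '[{"x":0,"y":0,"z":-0.09,"spin":0.01},{"x":0,"y":0.01,"z":-0.18,"spin":0.025},{"x":0,"y":0.02,"z":-0.27,"spin":0.04},{"x":0,"y":0.03,"z":-0.36,"spin":0.06},{"x":0,"y":0.05,"z":-0.45,"spin":0.08},{"x":0,"y":0.07,"z":-0.54,"spin":0.1},{"x":0,"y":0.09,"z":-0.63,"spin":0.12},{"x":0,"y":0.12,"z":-0.72,"spin":0.14},{"x":0,"y":0.16,"z":-0.81,"spin":0.16},{"x":0,"y":0.2,"z":-0.9,"spin":0.18}]'
python3 - <<'E'
from h import *
snap('wrist','m3')
E
```

```text
t: 12.22
ee_pos: [0.5054, 0.0694, 0.0148]
tool_rot: [[-0.009, -0.134, -0.991], [0.006, -0.991, 0.134], [-1.0, -0.005, 0.01]]
wrist_force: [-1.2, 0.2, 0.3]
opening: 0.237
```

View pics/m3.png

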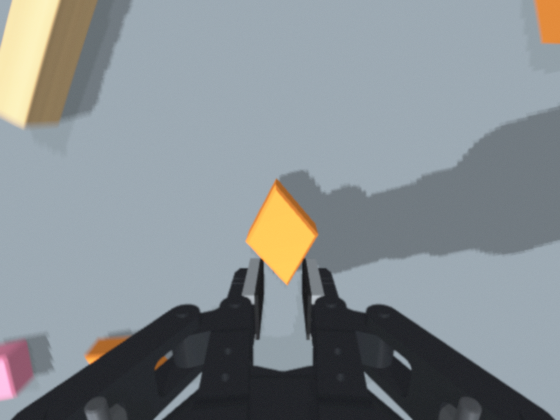

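```bash
python3 -m creep '[{"x":0,"y":0.01,"z":-0.1,"spin":0.01},{"x":0,"y":0.02,"z":-0.2,"spin":0.025},{"x":0,"y":0.03,"z":-0.3,"spin":0.04},{"x":0,"y":0.04,"z":-0.4,"spin":0.055},{"x":0,"y":0.06,"z":-0.5,"spin":0.07},{"x":0,"y":0.08,"z":-0.6,"spin":0.085},{"x":0,"y":0.1,"z":-0.7,"spin":0.1},{"x":0,"y":0.13,"z":-0.8,"spin":0.11},{"x":0,"y":0.16,"z":-0.9,"spin":0.11},{"x":0,"y":0.19,"z":-1,"spin":0.11}]'
python3 -m creep '[{"x":0,"y":0,"z":-0.1,"spin":0},{"x":0,"y":0,"z":-0.2,"spin":0},{"x":0,"y":0,"z":-0.28,"spin":0},{"x":0,"y":0,"z":-0.28,"spin":0}]'
python3 - <<'E'
from h import *
snap('wrist','m4')
E
```

```text
t: 13.1
ee_pos: [0.5843, 0.0427, 0.0143]
tool_rot: [[-0.007, -0.348, -0.937], [0.006, -0.937, 0.348], [-1.0, -0.003, 0.009]]
wrist_force: [-0.2, 1.3, 2.5]
opening: 0.235
t: 13.43
ee_pos: [0.6064, 0.0344, 0.0141]
tool_rot: [[-0.006, -0.348, -0.937], [0.006, -0.937, 0.348], [-1.0, -0.003, 0.008]]
wrist_force: [-0.9, 0.0, -0.7]
opening: 0.232
```

View pics/m4.png

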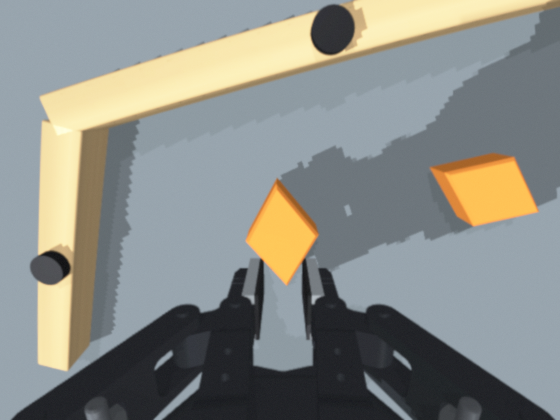

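```bash
python3 -m creep '[{"x":0,"y":0,"z":0.2,"spin":0},{"x":0,"y":0,"z":0.45,"spin":0},{"x":-0.3,"y":0,"z":0.5,"spin":0},{"x":-0.6,"y":0,"z":0.6,"spin":0},{"x":-0.9,"y":-0.1,"z":0.9,"spin":0},{"x":-0.9,"y":-0.2,"z":1,"spin":0},{"x":-0.9,"y":-0.2,"z":1,"spin":0}]'
python3 -m creep '[{"x":0,"y":-0.2,"z":0.4,"spin":0.03},{"x":0,"y":-0.3,"z":0.8,"spin":0.06},{"x":0,"y":-0.4,"z":1,"spin":0.075},{"x":0,"y":-0.4,"z":1,"spin":0.075}]'
python3 -m creep '[{"x":0,"y":-0.2,"z":0.4,"spin":0},{"x":0,"y":-0.3,"z":0.8,"spin":0},{"x":0,"y":-0.3,"z":1,"spin":0},{"x":0,"y":-0.3,"z":1,"spin":0},{"x":0,"y":-0.3,"z":1,"spin":0}]'
python3 meas.py l0
```

```text
t: 14.07
ee_pos: [0.536, 0.0787, 0.0876]
tool_rot: [[-0.005, -0.346, -0.938], [0.006, -0.938, 0.346], [-1.0, -0.004, 0.007]]
wrist_force: [0.0, -0.5, -0.7]
opening: 0.237
t: 14.4
ee_pos: [0.4696, 0.1381, 0.0873]
tool_rot: [[-0.009, -0.482, -0.876], [0.006, -0.876, 0.482], [-1.0, -0.001, 0.011]]
wrist_force: [0.8, -0.6, -0.1]
opening: 0.239
t: 14.82
ee_pos: [0.4116, 0.1974, 0.0877]
tool_rot: [[-0.009, -0.48, -0.877], [0.006, -0.877, 0.48], [-1.0, -0.001, 0.011]]
wrist_force: [0.5, -0.4, -0.1]
opening: 0.233
px [289. 162.] 2041 xy [0.452 0.17 ] long axis deg 53.3 diags [0.037 0.054]
```

View pics/l0.png

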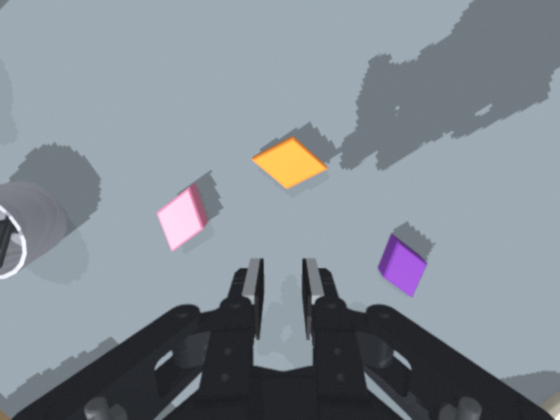

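```bash
python3 -m creep '[{"x":0.2,"y":0.045,"z":0,"spin":0},{"x":0.4,"y":0.045,"z":0,"spin":0},{"x":0.6,"y":0.045,"z":0,"spin":0},{"x":0.8,"y":0.045,"z":0,"spin":0},{"x":0.9,"y":0.045,"z":0,"spin":0},{"x":0.9,"y":0.045,"z":0,"spin":0}]'
python3 - <<'E'
from h import *
snap('wrist','l1')
E
```

```text
t: 15.37
ee_pos: [0.4099, 0.1934, 0.0143]
tool_rot: [[-0.011, -0.483, -0.876], [0.005, -0.876, 0.483], [-1.0, 0.001, 0.012]]
wrist_force: [-0.1, 0.4, -0.1]
opening: 0.233
```

View pics/l1.png

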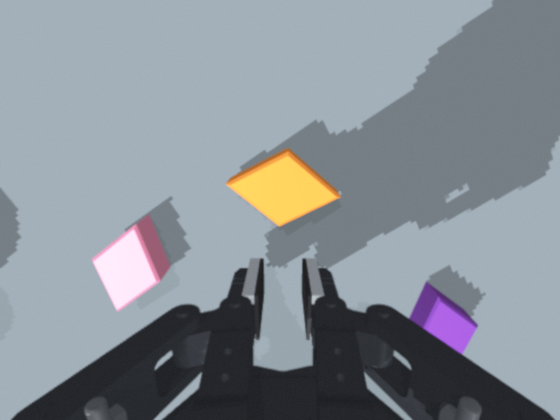

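```bash
python3 -m creep '[{"x":-0.01,"y":0,"z":-0.1,"spin":0},{"x":-0.01,"y":0,"z":-0.2,"spin":0},{"x":-0.01,"y":0,"z":-0.28,"spin":0},{"x":-0.01,"y":0,"z":-0.34,"spin":0},{"x":-0.01,"y":0,"z":-0.4,"spin":0},{"x":-0.01,"y":0,"z":-0.46,"spin":0},{"x":-0.01,"y":0,"z":-0.52,"spin":0},{"x":-0.01,"y":0,"z":-0.52,"spin":0}]'
python3 - <<'E'
from h import *
snap('wrist','l2')
E
```

```text
t: 16.08
ee_pos: [0.4476, 0.1733, 0.0158]
tool_rot: [[-0.009, -0.483, -0.876], [0.006, -0.876, 0.483], [-1.0, -0.001, 0.01]]
wrist_force: [-0.9, 0.2, 0.0]
opening: 0.236
```

View pics/l2.png

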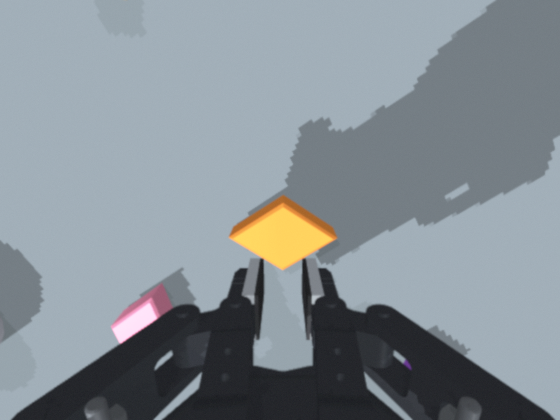

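```bash
python3 -m creep '[{"x":0,"y":0,"z":-0.1,"spin":-0.005},{"x":0,"y":0,"z":-0.2,"spin":-0.01},{"x":0,"y":0,"z":-0.3,"spin":-0.015},{"x":0,"y":-0.01,"z":-0.4,"spin":-0.02},{"x":0,"y":-0.02,"z":-0.5,"spin":-0.03},{"x":0,"y":-0.02,"z":-0.6,"spin":-0.035},{"x":0,"y":-0.03,"z":-0.7,"spin":-0.04},{"x":0,"y":-0.04,"z":-0.8,"spin":-0.05},{"x":0,"y":-0.05,"z":-0.9,"spin":-0.055},{"x":0,"y":-0.06,"z":-1,"spin":-0.06}]'
python3 - <<'E'
from h import *
snap('wrist','l3')
s=arm.read_state();p=s['ee_pos'];R=s['tool_rot'];v=np.array([.608,.101,.0155])-p
print(p,R.T@v/.08)
E
```

```text
t: 16.97
ee_pos: [0.5203, 0.1387, 0.0148]
tool_rot: [[-0.009, -0.374, -0.927], [0.006, -0.928, 0.374], [-1.0, -0.002, 0.011]]
wrist_force: [-0.5, -0.1, 1.0]
opening: 0.237
[0.52157383 0.13811324 0.01498434] [-0.01740986  0.02640338 -1.17531507]
```

View pics/l3.png

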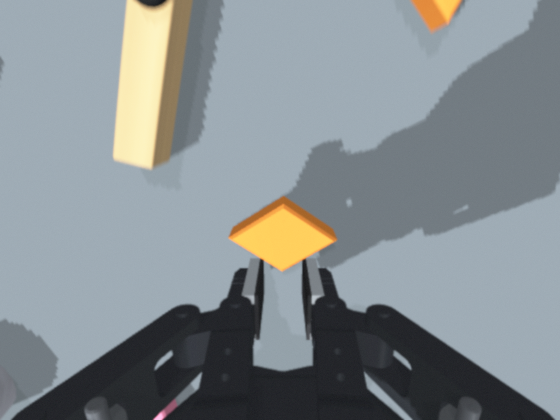

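```bash
python3 -m creep '[{"x":0,"y":0,"z":-0.1,"spin":-0.006},{"x":-0.005,"y":0,"z":-0.2,"spin":-0.012},{"x":-0.01,"y":0,"z":-0.3,"spin":-0.018},{"x":-0.01,"y":0,"z":-0.4,"spin":-0.024},{"x":-0.01,"y":0,"z":-0.5,"spin":-0.03},{"x":-0.01,"y":0.01,"z":-0.6,"spin":-0.03},{"x":-0.01,"y":0.01,"z":-0.7,"spin":-0.03},{"x":-0.01,"y":0.01,"z":-0.8,"spin":-0.03},{"x":-0.01,"y":0.01,"z":-0.9,"spin":-0.03}]'
python3 - <<'E'
from h import *
snap('wrist','l4')
s=arm.read_state();p=s['ee_pos'];R=s['tool_rot'];v=np.array([.608,.101,.0155])-p
print(p,R.T@v/.08)
E
```

```text
t: 17.77
ee_pos: [0.5888, 0.1101, 0.0151]
tool_rot: [[-0.008, -0.318, -0.948], [0.006, -0.948, 0.318], [-1.0, -0.003, 0.009]]
wrist_force: [-1.2, 0.2, 0.2]
opening: 0.236
[0.59000674 0.10948066 0.01522807] [-0.00539257  0.02890156 -0.24692507]
```

View pics/l4.png

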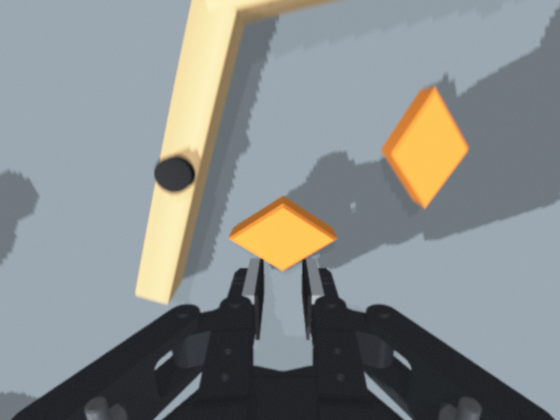

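```bash
python3 -m creep '[{"x":0,"y":0.01,"z":-0.1,"spin":0},{"x":0,"y":0.02,"z":-0.2,"spin":0},{"x":0,"y":0.02,"z":-0.28,"spin":0},{"x":0,"y":0.02,"z":-0.28,"spin":0}]'
python3 -m creep '[{"x":0,"y":0,"z":0.2,"spin":0},{"x":0,"y":0,"z":0.4,"spin":0},{"x":-0.3,"y":0,"z":0.5,"spin":0},{"x":-0.6,"y":0,"z":0.5,"spin":0},{"x":-1,"y":0.2,"z":0.4,"spin":0},{"x":-1,"y":0.5,"z":0.3,"spin":0},{"x":-1,"y":0.5,"z":0.3,"spin":0}]'
python3 -m creep '[{"x":-0.3,"y":0.3,"z":0,"spin":0},{"x":-0.6,"y":0.6,"z":0,"spin":0},{"x":-1,"y":0.6,"z":0,"spin":0},{"x":-1,"y":0.6,"z":0,"spin":0}]'
python3 -m creep '[{"x":-0.3,"y":0,"z":-0.2,"spin":0},{"x":-0.6,"y":0,"z":-0.3,"spin":0},{"x":-0.6,"y":0,"z":-0.3,"spin":0},{"x":-0.6,"y":0,"z":-0.3,"spin":0},{"x":-0.6,"y":0,"z":-0.3,"spin":0}]'
python3 meas.py f1
```

```text
t: 18.15
ee_pos: [0.6117, 0.1003, 0.015]
tool_rot: [[-0.005, -0.319, -0.948], [0.005, -0.948, 0.319], [-1.0, -0.003, 0.007]]
wrist_force: [0.5, -0.7, -0.1]
opening: 0.234
t: 18.73
ee_pos: [0.5776, 0.0668, 0.0969]
tool_rot: [[-0.002, -0.321, -0.947], [0.004, -0.947, 0.321], [-1.0, -0.003, 0.003]]
wrist_force: [-0.1, -0.0, -0.9]
opening: 0.235
t: 19.07
ee_pos: [0.5641, 0.02, 0.1822]
tool_rot: [[0.007, -0.322, -0.947], [0.003, -0.947, 0.322], [-1.0, -0.005, -0.005]]
wrist_force: [0.6, -0.5, 0.2]
opening: 0.236
t: 19.48
ee_pos: [0.5858, 0.0127, 0.2289]
tool_rot: [[0.005, -0.322, -0.947], [0.003, -0.947, 0.322], [-1.0, -0.005, -0.003]]
wrist_force: [-0.8, 0.9, -0.4]
opening: 0.236
px [347. 139.] 788 xy [ 0.615 -0.075] long axis deg 50.3 diags [0.037 0.054]
px [260. 156.] 736 xy [0.628 0.026] long axis deg 163.1 diags [0.036 0.054]
px [207. 170.] 736 xy [0.633 0.091] long axis deg 78.2 diags [0.037 0.056]
```

View pics/f1.png

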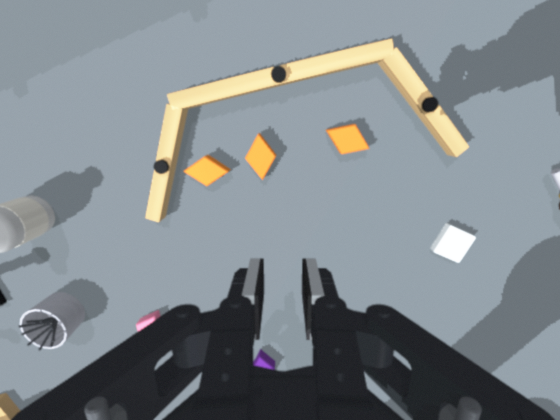

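Run:
```python
from h import *
i=arm.camera_info('wrist')
C=ray('wrist',[(161,221),(455,157)],.022,i)[:,:2]; print(np.round(C,3))
w=ray('wrist',[(455,242)],.012,i);print('white',np.round(w,3))
o=C.mean(0);y=C[0]-C[1];L=np.linalg.norm(y);y/=L;x=np.array([y[1],-y[0]]);print(L,o)
for P in((.615,-.075),(.628,.026),(.633,.091)): print(np.round([(np.array(P)-o)@x,(np.array(P)-o)@y],3))
a=snap('scene','f2')
from numpy import abs
b=cv2.imread('pics/scene0.png')[:,:,::-1]
for n,(u,v) in dict(white=(228,208),nail=(179,214),hammer=(130,268),tub=(401,196),bottle=(403,225),pink=(361,191),purple=(312,171)).items():
    p=cv2.phaseCorrelate(np.float32(cv2.cvtColor(a[v-14:v+14,u-14:u+14].copy(),7)),np.float32(cv2.cvtColor(np.ascontiguousarray(b[v-14:v+14,u-14:u+14]),7)));print(n,np.round(p[0],2),round(p[1],2))
```

```text
[[ 0.594  0.168]
 [ 0.556 -0.186]]
white [[ 0.444 -0.174  0.012]]
0.3554221241824692 [ 0.57533771 -0.0091755 ]
[ 0.046 -0.061]
[0.049 0.041]
[0.047 0.106]
white [ 0.05 -0.03] 0.92
nail [-0.59 -0.52] 0.65
hammer [0.87 0.59] 0.63
tub [-0.04  0.02] 1.01
bottle [ 0.01 -0.03] 1.0
pink [ 0.01 -0.02] 0.94
purple [ 3.28 -3.01] 0.08
```

View pics/f2.png

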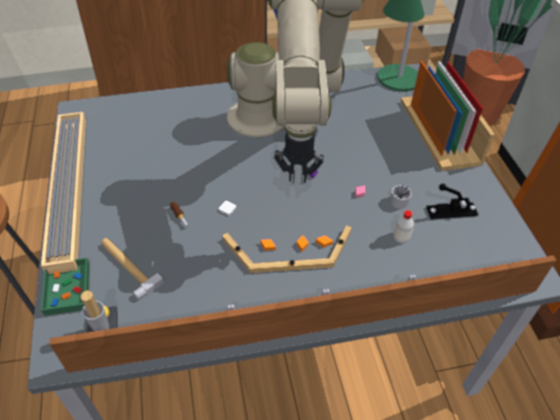

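```bash
python3 -c "
from rig import arm
print(arm.close_job())"
```

```text
the job is handed in; nothing more can be done
None
```

The three amber lozenges are pushed into the batten frame and lying flat, and I handed the job in at about 19.5 s. `close_job` gives no verdict.

**Final positions:** in the last wrist picture the centres are at about (46, −61), (49, 41) and (47, 106) mm in the frame's own axes. That is at least 45 mm past the open front and clear of the battens. Their measured diagonals, 36–37 × 54–56 mm, agree with lying flat. Wrist forces stayed around 1–3 N, and the gripper finished well clear above the table.

**What else was checked:**
- **Frosted square:** unmoved within about 2 mm.
- **Tub, bottle and pink look-alike:** no image shift.
- **Nail set and hammer:** shifts of less than 1 px at weak correlation. The gripper never went near them, so I put this down to the arm's moving shadow.
- **Purple look-alike:** hidden behind the gripper in the last scene picture, so that comparison failed. It appeared unmoved in the earlier wrist views.

**One disagreement with the description:** the closed fingertips measured about 11 mm ahead of the TCP, not 25 mm. My first push therefore skimmed about 1 mm over the right-hand lozenge without moving it. I backed off, came in lower, and the pushes after that went as planned.

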